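# Rebuild the stacking desk tidy

## Robot

A 6-joint arm with a two-finger parallel gripper is mounted at the origin on the work surface. World frame = base frame: x ahead of the robot, y to its left, z up, the work surface at z = 0. Lengths are in m, angles in degrees, forces in N, time in s.
With the tool pointing down it reaches from about 0.375 to 0.75 m from the base axis. Payload 9 kg.
Tool frame: the origin (TCP) lies where the fingers leave the gripper's body, on its centre line; the fingertips stand 73 mm ahead of it and the grasp point (between the pads) lies 54 mm ahead of it (robot.tip_reach is the distance from the TCP to the fingertips, in m); z points along the fingers, y is the direction in which the jaws open and shut (so a half turn about z gives the same grasp; the last joint's range is limited). The gripper opens to 85 mm and grips with 20 to 120 N. Pads are 22 mm wide; open, the fingers measure 114 mm over their backs; the gripper's body (76 mm by 85 mm) begins 54 mm behind the grasp point. The pads swing forward as they close: fully open they stand 13 mm farther back than shut.
Start: joints at [61.782, 5.964, 5.575, 89.605, 0, 77.527], TCP at [0.163, 0.578, 0.304] pointing down, gripper open.
Joint ranges: [-171.21, 171.21], [-48.23, 106.86], [-62.78, 66.21], [-105.2, 120.99], [-86.42, 89.51], [-180, 180]. Speed limits (degrees/s): [127.2, 127.2, 147.25, 180, 180, 180].

## Interface

Orientations are given as [roll, pitch, yaw] about the fixed x, y, z axes, in that order (R = Rz(yaw) Ry(pitch) Rx(roll)).
In Python, from plant import robot gives the robot as it stands. Calls block until the motion is done:
- robot.move_pose(position, orientation): joint-space move of the TCP to a pose.
- robot.line_to(position, vel=0.15, rotation=None, guard=None): straight line of the TCP; rotation=None keeps the orientation; vel is the mean speed in m/s. With guard (N) it stops when the force on the tool has changed by that much, and returns True; else False.
- robot.goto_joints(angles): joint-space move.
- robot.set_gripper(opening): finger opening in m; the grip force is fixed at half the most; returns when the fingers have stopped.
- robot.pause(seconds).
- robot.ik(position, orientation): joint angles nearest the present ones, or None.
- robot.observe(): the state.
- robot.grab_frame(name): name is "scene" or "top"; returns the picture (420x560x3 uint8, blue, green, red); there is no depth.
- robot.get_calibration(name): a dict with "vertical_fov" (degrees; the focal length in pixels is half the picture's height over the tangent of half this angle, whatever the lens; pixels are square), "cx", "cy" (the principal point, pixels), "k1" (the pictures are not rectified: a ray, as slopes to the right and down, at radius r is drawn at 1 + k1 r^2 times it, then the intrinsics apply), "rvec" (rotation vector, rad) and "tvec" (3), from world to camera coordinates, as OpenCV has them. Camera axes: x right, y down, z forward; pixel columns grow to the right and rows downward; lengths in m; the calibration is good to about 2 mm. A picture is of the moment at which its call begins. get_calibration takes no time and is no camera call.
A pose or a line that the arm cannot do raises robot.IKError and nothing moves.
- robot.job_done(): hands the job in, once; it reports no verdict.
The state is a dict: "time": time; "q": joint angles; "qvel": joint speeds; "joint_torque": joint torques, N m; "tool_pos": TCP position; "tcp_rot": TCP orientation; "ft_force": force on the tool from outside, world axes, zero at the start; "torque": the same for the moment, N m; "gripper_width": finger opening in m.
Only numpy, scipy, OpenCV 4.12 (cv2) and the standard library are available. Lean on these libraries where they do the work, as an engineer would, in place of code of your own. Each camera call takes 0.05 s, during which the arm holds its last target. There are 200 camera calls.

## Task

Put the desk tidy back together from the bottom up, one piece at a time: the blue pot into the recess of the steel base, the orange pot on the blue one, the green pot on the orange one, and the cork lid on top, each with its foot fully home in the mouth below. Lay the yellow highlighter flat and lengthwise in the white pen tray, inside its rim. Keep the pots upright so that nothing spills, and leave the glass jar, the stapler and the mouse where they are.

Things in the scene. Friction and masses are not known exactly. Their poses are not given: they have to be found in the camera images.
- base: Dark steel round base of the desk tidy, fixed, 90 mm across and 14 mm tall, with a round recess 50 mm wide and 8 mm deep in its top that takes a pot's foot. Origin: centre of its underside, on the desk; z up.
- pot_blue: Blue plastic pot, open on top, 58 mm across, 47 mm tall: a 7 mm tall tapered foot (36 mm across below, 43 mm above) under a straight 40 mm body, wall 4 mm, mouth 50 mm wide, 80 g. Origin: centre of the foot's underside, z up. The foot drops into the mouth below until the shoulder meets the rim: its origin is then 7 mm above the base's origin, or 40 mm above the lower pot's. Holds paper clips.
- pot_orange: Orange pot of the desk tidy, holding small white erasers. Same shape, size, weight and origin as the blue pot.
- pot_green: Green pot of the desk tidy, holding coloured push pins. Same shape, size, weight and origin as the blue pot.
- lid: Cork lid: a disc 58 mm across, 8 mm thick, on a 7 mm tapered foot like the pots', with a dark wooden knob in the middle of its top, 22 mm across, 15 to 37 mm above the origin. Lies knob up, about 50 g. Origin: centre of the foot's underside, z up; seated on a pot it lies 40 mm above that pot's origin.
- highlighter: Yellow highlighter with a black band, a straight bar 118 mm long (its y axis), 18 mm wide (x) and 16 mm thick (z), lying flat on the desk, about 25 g. Origin: its centre, 8 mm above what it lies on.
- pen_tray: Shallow white tray with a grey lining, fixed, 162 mm long (its y axis) by 62 mm wide (x), 9 mm tall: floor 4 mm thick, inside 152 x 52 mm, rim 5 mm wide standing 5 mm above the floor. Origin: centre of its underside; z up.
- jar: Sealed clear glass jar with a cork top, 64 mm across, 92 mm tall, not fixed; a bystander to be left alone. Origin: centre of its underside.
- stapler: Black and red stapler, 125 mm long (its y axis), 34 mm wide, 52 mm tall, not fixed; a bystander to be left alone. Origin: centre of its underside.
- mouse: Black computer mouse, 98 mm long (its x axis), 58 mm wide, 32 mm tall, not fixed; a bystander to be left alone. Origin: centre of its underside.
Mind the look-alikes: they are no part of the job. Leave any purple or red look-alike of the lid alone.

How it is judged:
By the outcome, as a careful person would: the job done as asked, in the order asked, and still so for the second after the job is handed in, with the robot touching nothing.
It also fails if it takes over 128 s, if anything falls off the work surface, if the arm or the gripper's body presses on something with over 40 N, if the wrist force passes 120 N, or if a joint passes its speed limit or range.

## Working session

There is one attempt and no reset: what is moved stays moved. The work goes in short steps, each a Python script; the robot and the scene stay as the last script left them, time stands still between calls to the robot, and variables do not carry over. Pictures are saved under pics/ and viewed, about 12 in all and at most 16, crops included, and the job is handed in when it is done.

```bash
ls; mkdir -p pics
python3 - <<'E'
from plant import robot
import cv2
for n in ("scene","top"):
    cv2.imwrite(f"pics/{n}0.png",cv2.resize(robot.grab_frame(n),(800,600),interpolation=cv2.INTER_CUBIC))
    print(n,robot.get_calibration(n))
print(robot.observe())
E
```

```text
pics
scene {'vertical_fov': 43.272170241306526, 'cx': 278.432279230983, 'cy': 201.10742049293086, 'k1': -0.0071129982215749595, 'rvec': array([ 1.21347911,  2.38442649, -0.88139881]), 'tvec': array([ 0.30706172, -0.23910031,  1.7318984 ])}
top {'vertical_fov': 51.78412152237553, 'cx': 278.24423327757177, 'cy': 215.29096621627582, 'k1': -0.018827475583967166, 'rvec': array([ 2.19643659, -2.00678583,  0.22272337]), 'tvec': array([-0.09515337,  0.48576258,  1.08847816])}
{'time': 0.1, 'q': array([6.17811299e+01, 5.99640579e+00, 5.53263660e+00, 8.96052935e+01,
       5.83304648e-04, 7.75284201e+01]), 'qvel': array([ 0.00645099, -0.09804149,  0.16441243, -0.00039313,  0.03963833,
       -0.06894442]), 'joint_torque': array([ 7.56916415e-03, -5.58201671e+01,  5.04724360e+01,  1.27365935e-02,
       -1.14566033e-04, -5.28107734e-06]), 'tool_pos': array([0.16270623, 0.5772989 , 0.30319846]), 'tcp_rot': array([-1.79932693e+02, -1.54839943e-02,  1.64252700e+02]), 'ft_force': array([ 1.46541782,  0.30047683, -0.19146293]), 'torque': array([ 0.00995178, -0.0046089 , -0.02713065]), 'gripper_width': 0.08542767567368485}
```

View pics/top0.png

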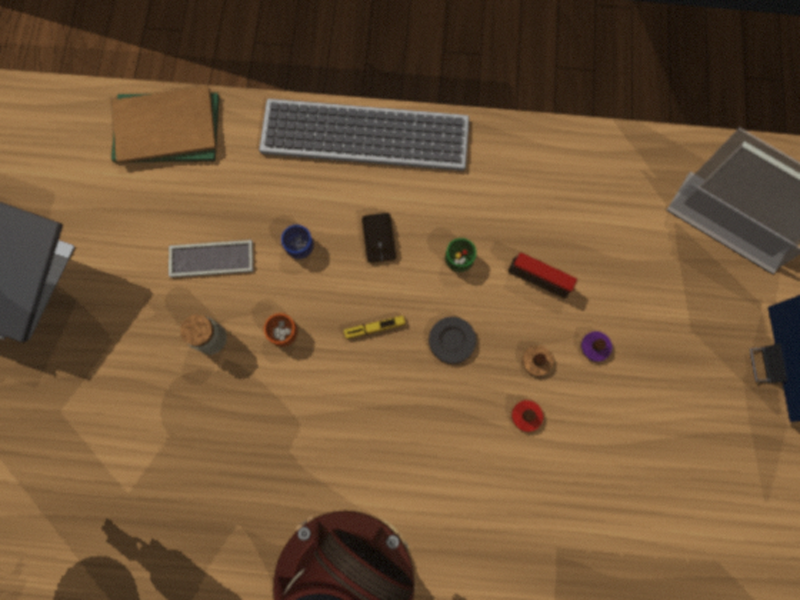

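View pics/scene0.png

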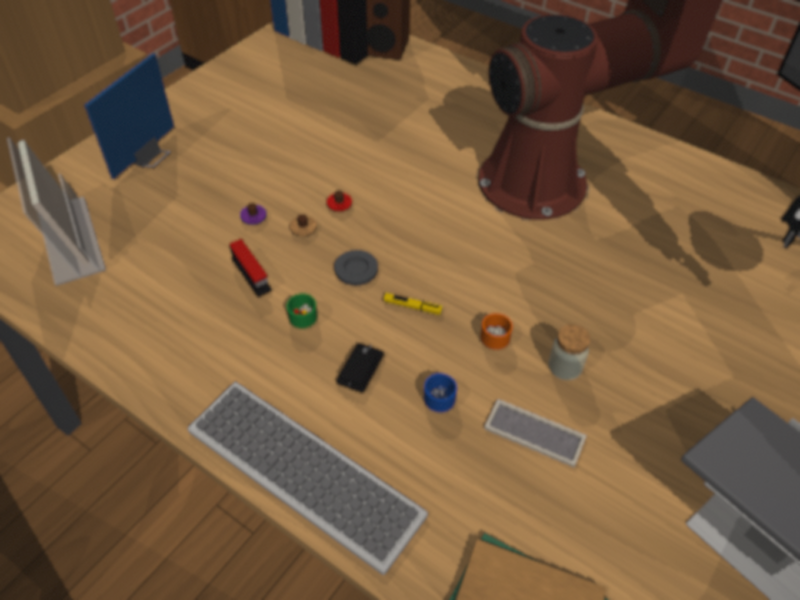

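The top view shows all items. In 800x600 pixels: blue (297,241), orange (280,329), green (461,254), base (453,341), cork lid (539,362), highlighter (375,328), tray (212,259). The purple (597,347) and red (528,416) lids are look-alikes. Next I'll take enlarged crops to measure from.

```bash
cat > h.py <<'E'
from plant import robot
import cv2, numpy as np
def ray(cam,u,v):
    c=robot.get_calibration(cam); f=210/np.tan(np.radians(c["vertical_fov"]/2))
    K=np.array([[f,0,c["cx"]],[0,f,c["cy"]],[0,0,1]])
    p=cv2.undistortPoints(np.array([[[u,v]]],float),K,np.array([c["k1"],0,0,0.]))[0,0]
    R=cv2.Rodrigues(c["rvec"])[0]
    return -R.T@c["tvec"], R.T@np.array([p[0],p[1],1])
def at(cam,u,v,z):
    o,d=ray(cam,u,v); return (o+d*(z-o[2])/d[2]).round(4)
def crop(cam,x,y,w,h,s,name):
    im=robot.grab_frame(cam)[y:y+h,x:x+w]
    im=cv2.resize(im,None,fx=s,fy=s,interpolation=cv2.INTER_CUBIC)
    im=cv2.convertScaleAbs(im,alpha=1.5)
    for i in range((x+9)//10*10,x+w,10):
        cv2.line(im,(int((i-x)*s),0),(int((i-x)*s),8 if i%50 else 600),(255,255,255),1)
        if i%20==0: cv2.putText(im,str(i),(int((i-x)*s)+2,18),0,.4,(255,255,255),1)
    for j in range((y+9)//10*10,y+h,10):
        cv2.line(im,(0,int((j-y)*s)),(8 if j%50 else 800,int((j-y)*s)),(255,255,255),1)
        if j%20==0: cv2.putText(im,str(j),(2,int((j-y)*s)-2),0,.4,(255,255,255),1)
    cv2.imwrite(f"pics/{name}.png",im)
E
python3 - <<'E'
from h import *
crop("top",112,150,175,110,4.5,"tl")
crop("top",260,150,175,150,4.0,"tr")
E
```

```text
(no output)
```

View pics/tl.png

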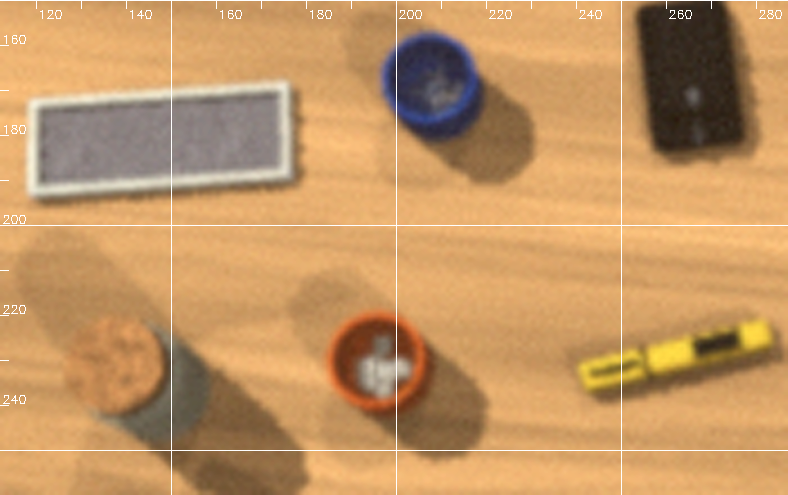

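View pics/tr.png

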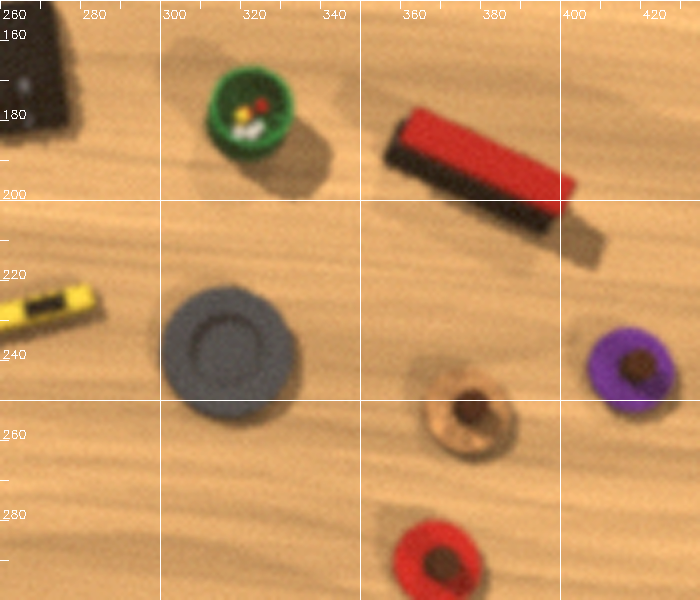

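Run:
```python
from h import *
P=dict(blue=(207.6,167.8,.047),orange=(195.9,230.2,.047),green=(322.8,177,.047),base=(317,238,.014),recess=(316.5,237.75,.014),lid=(378,251.75,.037),lidd=(377.5,253.25,.015),
 tray=(147.7,181.1,.009),trL=(118.7,183.1,.009),trR=(176.7,179.2,.009),hl=(262.2,229.1,.014),hlL=(241.3,234.4,.014),hlR=(283.1,224,.014),jar=(137.3,230.5,.092),red=(370,290.5,.037),purple=(419,241,.037),stap=(383,190,.052),mouse=(265,165,.03))
W={k:at("top",*p) for k,p in P.items()}
for k,w in W.items(): print(k,w,np.hypot(*w[:2]).round(3))
for a,b in (("trL","trR"),("hlL","hlR")):
    d=W[a]-W[b]; print(a,np.degrees(np.arctan2(d[1],d[0])),np.linalg.norm(d))
crop("scene",150,110,180,130,4.4,"sl"); crop("scene",230,190,200,145,4,"sr")
```

```text
blue [0.6081 0.1523 0.047 ] 0.627
orange [0.4341 0.1614 0.047 ] 0.463
green [ 0.6104 -0.1616  0.047 ] 0.631
base [ 0.4479 -0.1603  0.014 ] 0.476
recess [ 0.4484 -0.1589  0.014 ] 0.476
lid [ 0.4218 -0.3212  0.037 ] 0.53
lidd [ 0.421  -0.3249  0.015 ] 0.532
tray [0.5666 0.3218 0.009 ] 0.652
trL [0.5535 0.4018 0.009 ] 0.684
trR [0.5793 0.2417 0.009 ] 0.628
hl [ 0.4589 -0.0105  0.014 ] 0.459
hlL [0.4392 0.0444 0.014 ] 0.441
hlR [ 0.478  -0.0657  0.014 ] 0.482
jar [0.4123 0.2999 0.092 ] 0.51
red [ 0.3192 -0.3047  0.037 ] 0.441
purple [ 0.4602 -0.4286  0.037 ] 0.629
stap [ 0.5872 -0.3245  0.052 ] 0.671
mouse [ 0.636  -0.0014  0.03  ] 0.636
trL 99.15447071858627 0.1621655018800238
hlL 109.41280946576192 0.11673666947450574
```

View pics/sl.png

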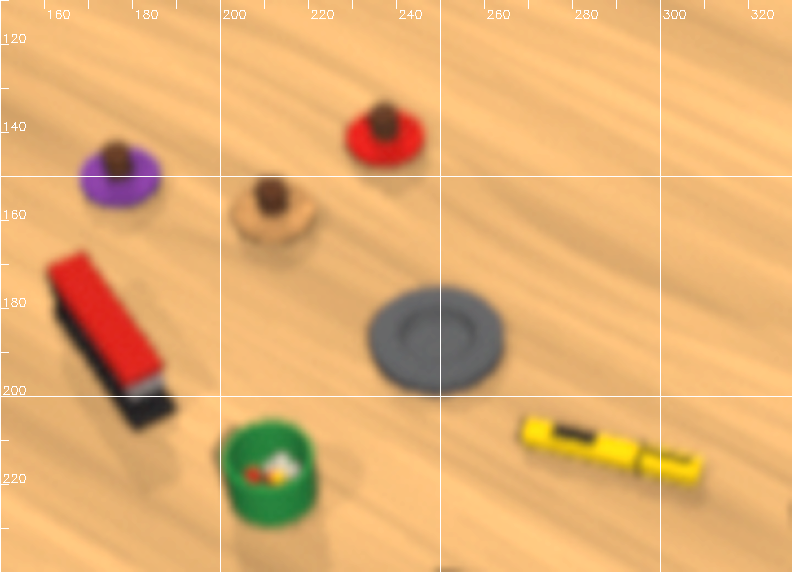

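View pics/sr.png

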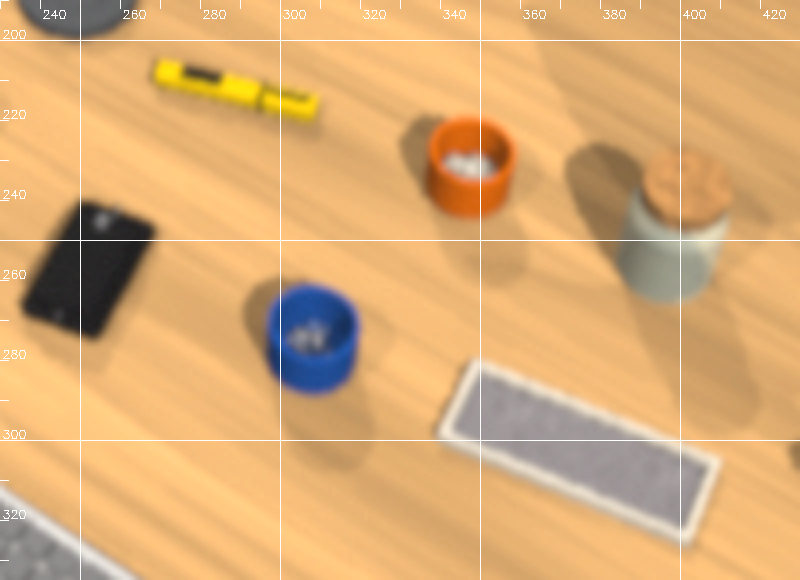

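```bash
cat >> h.py <<'E'
DOWN=lambda yaw:[180,0,yaw]
def go(x,y,z,yaw): robot.move_pose([x,y,z],DOWN(yaw))
def st(tag):
    s=robot.observe(); print(tag,round(s["time"],1),s["tool_pos"].round(4),"w",round(s["gripper_width"],4),"F",s["ft_force"].round(1))
def pick(x,y,tz,yaw=90,open_=.085,hi=.26,shut=.0):
    robot.set_gripper(open_) ; go(x,y,hi,yaw)
    robot.line_to([x,y,tz],vel=.15); robot.set_gripper(shut); st("grip")
    robot.line_to([x,y,hi],vel=.15); st("lift")
def place(x,y,tz,yaw=90,open_=.085,hi=.26,vel=.15):
    go(x,y,hi,yaw); robot.line_to([x,y,tz+.014],vel=vel)
    print("contact",robot.line_to([x,y,tz-.003],vel=.02,guard=6)); st("down")
E
python3 - <<'E'
from h import *
P=dict(blue=(308.3,270.5,.047),orange=(347.8,228.8,.047),green=(211.6,213.4,.047),recess=(249.3,185.9,.014),lid=(211.8,154.8,.026))
for k,p in P.items(): print(k,at("scene",*p))
E
```

```text
blue [0.6109 0.1541 0.047 ]
orange [0.4404 0.1656 0.047 ]
green [ 0.6129 -0.1588  0.047 ]
recess [ 0.4501 -0.1581  0.014 ]
lid [ 0.425  -0.3215  0.026 ]
```

Run:
```python
from h import *
pick(.6095,.153,.082)
place(.4493,-.159,.089)
crop("scene",180,120,150,110,5,"p1")
crop("top",240,170,150,110,5,"p1t")
cv2.imwrite("pics/p1c.png",cv2.resize(np.vstack([cv2.imread("pics/p1.png"),cv2.imread("pics/p1t.png")]),None,fx=.54,fy=.54))
```

```text
grip 4.4 [0.6102 0.1531 0.0833] w 0.0567 F [-0.4 -0.3  6.6]
lift 5.8 [0.6091 0.153  0.2587] w 0.0566 F [-0.5  0.1 -0.7]
contact True
down 8.9 [ 0.4492 -0.159   0.0902] w 0.0566 F [-0.1  0.1  4.9]
```

View pics/p1c.png

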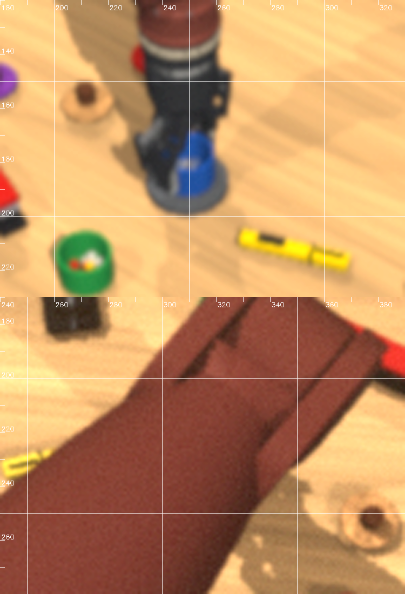

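The pot touched down 6.9 mm above its pick height, and the expected seat is 7 mm. I'll release it and go on to the orange pot, taking a picture once the blue one is clear.

```bash
cat >> h.py <<'E'
def release(hi=.26,open_=.085):
    robot.set_gripper(open_); x,y,_=robot.observe()["tool_pos"]; robot.line_to([x,y,hi],vel=.15)
E
python3 - <<'E'
from h import *
release()
pick(.437,.1635,.082)
crop("scene",200,140,90,70,4.4,"a"); crop("top",280,195,90,70,4.4,"b")
cv2.imwrite("pics/p2.png",np.hstack([cv2.imread("pics/a.png"),cv2.imread("pics/b.png")]))
E
```

```text
grip 13.9 [0.4377 0.1636 0.083 ] w 0.056 F [-1.2 -0.3  5.9]
lift 15.2 [0.4366 0.1634 0.259 ] w 0.0559 F [ 1.3  0.3 -1.2]
```

View pics/p2.png

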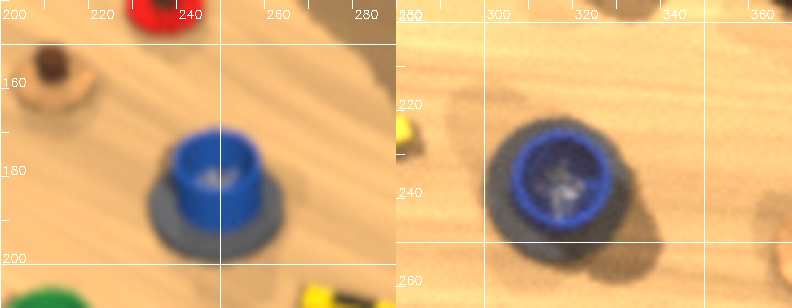

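Blue is upright and centred in the base recess (rim at scene 249.5,175.5 and top 317.5,235.5). Now I'll place orange.

Run:
```python
from h import *
m=(at("scene",249.5,175.5,.054)+at("top",317.5,235.5,.054))/2; print(m,at("top",317.5,235.5,.054))
place(m[0],m[1],.129)
```

```text
[ 0.44685 -0.1584   0.054  ] [ 0.4476 -0.158   0.054 ]
contact True
down 18.1 [ 0.4468 -0.1584  0.1301] w 0.0559 F [-0.8  0.8  4.6]
```

Contact is at +47.1 mm and the expected value is +47, so orange is seated. I'll release it and pick up green.

Run:
```python
from h import *
release()
pick(.6115,-.160,.082)
crop("scene",200,130,90,75,4.4,"a"); crop("top",280,190,90,75,4.4,"b")
cv2.imwrite("pics/p3.png",np.hstack([cv2.imread("pics/a.png"),cv2.imread("pics/b.png")]))
```

```text
grip 22.1 [ 0.6122 -0.1603  0.0833] w 0.0572 F [-1.   0.1  6.8]
lift 23.5 [ 0.6111 -0.1598  0.2587] w 0.0571 F [-0.6  0.6 -1.4]
```

View pics/p3.png

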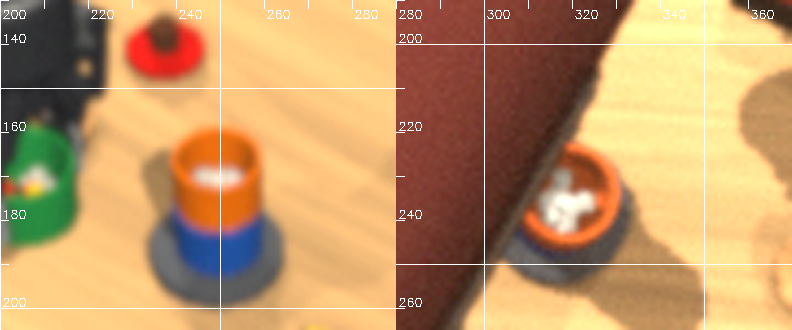

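Orange is seated level on blue (rim centre at scene 249.1,165 and top ~319.5,233.9). Now green.

Run:
```python
from h import *
a,b=at("scene",249.1,165,.094),at("top",319.5,233.9,.094); m=(a+b)/2; print(a,b)
place(m[0],m[1],.169)
```

```text
[ 0.4439 -0.1602  0.094 ] [ 0.4449 -0.1595  0.094 ]
contact True
down 25.6 [ 0.4447 -0.1597  0.1703] w 0.0572 F [1.4 1.6 5.3]
```

Run:
```python
from h import *
release()
pick(.423,-.322,.092,open_=.05,hi=.285)
crop("scene",190,100,90,100,4.4,"a"); crop("top",280,170,90,100,4.4,"b")
cv2.imwrite("pics/p4.png",np.hstack([cv2.imread("pics/a.png"),cv2.imread("pics/b.png")]))
```

```text
grip 29.7 [ 0.4233 -0.3224  0.0929] w 0.0198 F [-0.8  0.6  6.1]
lift 31.1 [ 0.4228 -0.3217  0.2839] w 0.0198 F [ 0.3 -0.  -0.5]
```

View pics/p4.png

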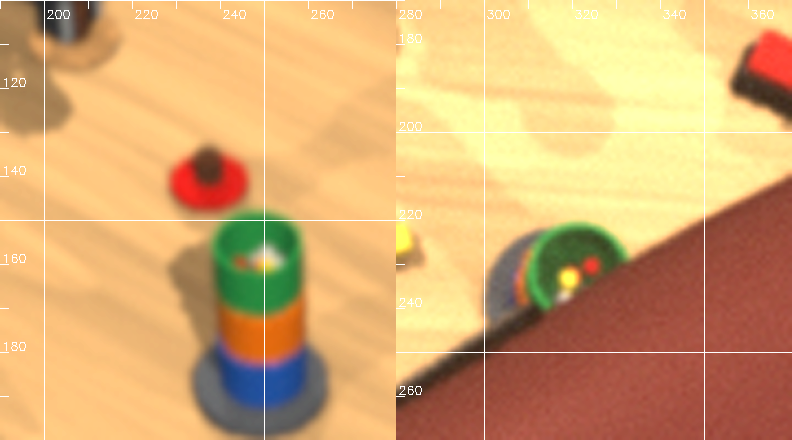

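Green is seated level (rim centre at scene 248.5,155.2 and top ~321.4,232.3), and the lid is held by its knob.

Run:
```python
from h import *
a,b=at("scene",248.5,155.2,.134),at("top",321.4,232.3,.134); m=(a+b)/2; print(a,b)
place(m[0],m[1],.219,hi=.285)
```

```text
[ 0.4455 -0.1593  0.134 ] [ 0.4419 -0.1605  0.134 ]
contact True
down 33.1 [ 0.4437 -0.1599  0.2198] w 0.02 F [-0.4  0.8  4.9]
```

The lid touched down 126.9 mm above its pick height (expected 127). I'll release it and do the highlighter.

Run:
```python
from h import *
release(hi=.30,open_=.05)
a,b=at("scene",289.1,212,.012),np.array([.4589,-.0105,.012]); m=(a+b)/2; print(a,b)
pick(m[0],m[1],.079,yaw=109.4,open_=.05,hi=.25)
crop("scene",190,90,130,110,4,"a"); crop("top",270,190,65,110,4,"b")
cv2.imwrite("pics/p5.png",np.hstack([cv2.imread("pics/a.png"),cv2.imread("pics/b.png")]))
```

```text
[ 0.4609 -0.0088  0.012 ] [ 0.4589 -0.0105  0.012 ]
grip 36.7 [ 0.4605 -0.0098  0.0799] w 0.0162 F [-0.9  1.3  6. ]
lift 38.0 [ 0.4595 -0.0095  0.249 ] w 0.0161 F [ 0.5  0.3 -0.2]
```

View pics/p5.png

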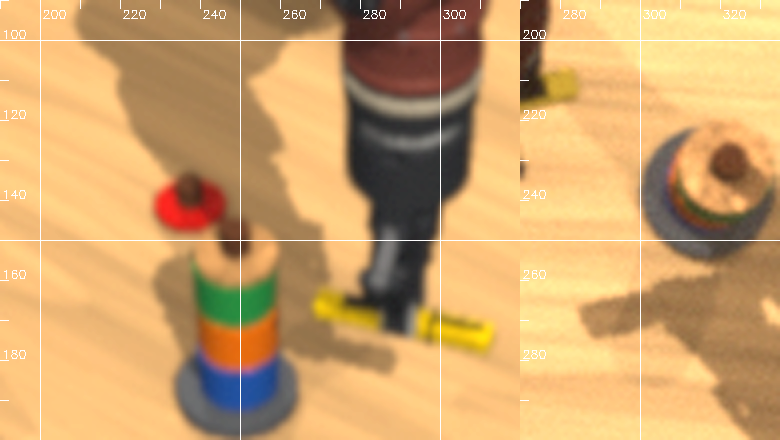

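The lid is seated and the highlighter is held level. Now the tray.

Run:
```python
from h import *
a,b=at("scene",375,302.5,.009),np.array([.5666,.3218,.009]); m=(a+b)/2; print(a,b)
c=[at("scene",230+x/4,190+y/4,.009) for x,y in ((473,361),(720,462),(688,543),(440,433))]
d=(c[1]+c[2]-c[0]-c[3]); print(np.degrees(np.arctan2(d[1],d[0])))
place(m[0],m[1],.0835,yaw=99.2,hi=.25)
release(open_=.05); robot.goto_joints([61.782,5.964,5.575,89.605,0,77.527]); st("home")
crop("scene",200,110,230,220,2.7,"fs"); crop("top",112,140,290,130,2.7,"ft")
```

```text
[0.5699 0.3258 0.009 ] [0.5666 0.3218 0.009 ]
98.99391893313553
contact True
down 41.3 [0.5681 0.3238 0.0839] w 0.0164 F [-1.  -0.8  5.6]
home 44.8 [0.1638 0.5773 0.3037] w 0.05 F [ 0.6 -0.5  0.9]
```

View pics/fs.png

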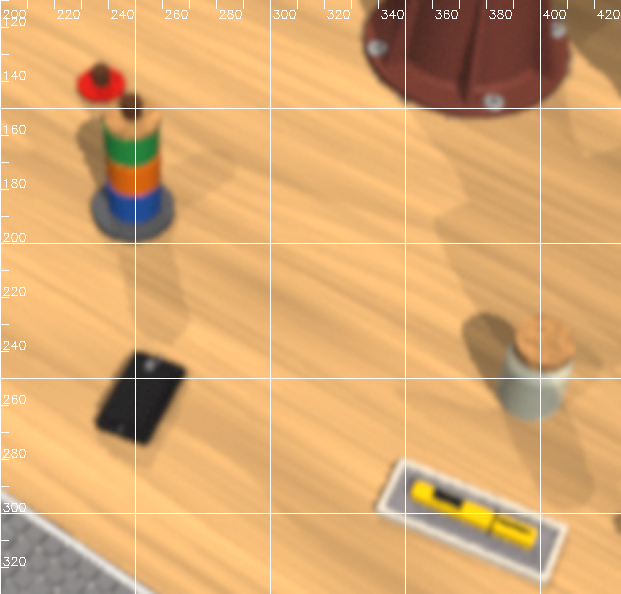

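View pics/ft.png

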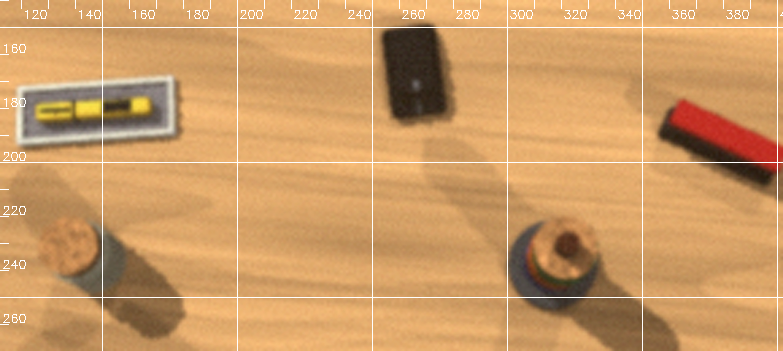

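Both views show the stack complete and level (top ~(318,230)), the highlighter flat inside the tray rim (top ~(140,181)), and the jar, mouse and stapler where they were. I'm handing in.

```bash
python3 -c "
from plant import robot
robot.pause(.5); robot.job_done()"
```

```text
the job is handed in; nothing more can be done
```

The desk tidy is back together and handed in at about 45 s of the 128 s allowed: blue, orange and green pots on the base in that order, then the cork lid. The yellow highlighter lies flat and lengthwise in the tray.

- **Seating:** each piece touched down 6.9, 47.1, 87.0 and 126.9 mm above its pick height (expected 7, 47, 87 and 127 mm).
- **Final pictures:** both cameras show a straight, level stack and the highlighter inside the tray's rim. The jar, mouse and stapler look unmoved, as does the red look-alike. The purple one was outside the last crops, but the arm did no work there.
- **Disagreements:** the two cameras differed by up to 7.6 mm on positions (orange pot before picking; 5 mm or less elsewhere). I used the averages, and no check failed.

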